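# Load the blue containers onto the flat wagons of a model railway

### The arm

A 6-joint arm with a two-finger parallel gripper is mounted at the origin on the work surface. World frame = base frame: x ahead of the robot, y to its left, z up, the work surface at z = 0. Lengths are in m, angles in degrees, forces in N, time in s.
With the tool pointing down it reaches from about 0.375 to 0.9 m from the base axis. Payload 3.1 kg.
Tool frame: the origin (TCP) lies between the finger pads; the fingertips stand 19 mm ahead of it and the grasp point (between the pads) is the TCP; z points along the fingers, x is the direction in which the jaws open and shut, and the axes are right-handed (so a half turn about z gives the same grasp; the last joint's range is limited). The gripper opens to 87 mm and grips with 3 to 60 N. Pads are 19 mm wide; open, the fingers measure 117 mm over their backs; the gripper's body (75 mm by 190 mm) begins 51 mm behind the grasp point.
Start: joints at [-84.597, 30.224, 82.088, -0, 67.689, -10.227], TCP at [0.168, -0.602, 0.203] pointing down, gripper open.
Joint ranges: [-176.69, 176.69], [-43.24, 126.21], [12.49, 139.97], [-82, 262], [0, 151.66], [-163.58, 163.58]. Speed limits (degrees/s): [159.86, 159.86, 180, 180, 180, 180].

### API

Orientations are given as a 3x3 rotation matrix whose columns are the frame's x, y, z axes.
In Python, from rig import read_state, capture, camera_info, hand_in, spot_in, silhouettes gives the robot as it stands.
- The arm moves only by the shell command python3 -m jog 'ROWS'. ROWS is text: rows parted by semicolons, each of 7 numbers parted by spaces: the shift along the tool's x, y, z in m, then the turn, a rotation vector about the tool's x, y, z in degrees, then the opening, from 0 (shut) to 1 (fully open). A call has 1 to 8 rows; each row is the pose to reach, as a shift and turn from the pose commanded when the call began, along the tool's axes at that moment; what a row does not reach only later rows make up. A row lasts 1/8 s, in which the tool goes at most 62.5 mm and 10.7 degrees, less where a joint would pass 70% of its speed; a pose out of reach is approached as far as the arm can. A call with a gripper value outside its range is refused whole. The fingers move at their own pace and stop on an object; the grip force is fixed at half the most. Time passes only in rows, so rows that repeat a pose let the fingers close. It gives the time, the measured TCP pose, the force and the opening at its end, in the units of the state.
- read_state(): the state, without advancing time (a new reading comes with each control period).
- capture(name): name is "scene" or "top" or "wrist"; returns (picture, depth): 400x640x3 uint8, red, green, blue; 400x640 float32, m along the optical axis (not along the pixel's ray), 0 where there is no reading.
- camera_info(name): a dict with "vfov" (degrees; the focal length in pixels is half the picture's height over the tangent of half this angle, whatever the lens; pixels are square), "cx", "cy" (the principal point, pixels), "R" (3x3) and "t" (3): a world point X has camera coordinates R X + t; the wrist camera has in their place "tool_from_camera" (4x4, takes a point from camera to tool coordinates, whose origin is the TCP and whose axes are the tool frame's). Camera axes: x right, y down, z forward; pixel columns grow to the right and rows downward; lengths in m; the calibration is good to about 2 mm. A picture is of the moment at which its call begins: read the wrist's pose just before it. camera_info takes no time and is no camera call.
- hand_in(): hands the job in, once; it reports no verdict.
Trained networks look in the newest picture that a camera, given by its name, has taken for a name from the list of things; names that differ only in an ending like _2 or _b are one class to them, and where a whole thing is asked for, a point or a joint stands for the part that bears it (a point fixed in the world has none). Each returns a list of dicts, best first, with "score" (0 to 1); they miss things now and then, are a little off and sometimes report something else, mostly with a low value. They report only what shows in the picture. A call takes as long as a camera call. They do not tell look-alikes from the thing itself.
- spot_in(label, camera): "centre" ([x, y, z] in m, in world coordinates, good to about 4 mm: the middle of the surface that is visible of it).
- silhouettes(label, camera): "region" (400x640 bool, what is visible of it).
The state is a dict: "time_s": time; "joint_positions": joint angles; "qvel": joint speeds; "tau": joint torques, N m; "position": TCP position; "tcp_rot": TCP orientation; "force": force on the tool from outside, world axes, zero at the start; "moment": the same for the moment, N m; "opening": opening from 0.0 (shut) to 1.0 (fully open).
Only numpy, scipy, OpenCV 4.12 (cv2) and the standard library are available. Lean on these libraries where they do the work, as an engineer would, in place of code of your own. Each camera call takes 0.05 s, during which the arm holds its last target.

### The job

On the model railway, load the three blue containers onto the three empty flat wagons, each onto the wagon whose deck suits its length (longest on longest, middle on middle, shortest on shortest), in that order: longest first, shortest last. Stand each one centred and in line on its wagon's deck and let go of it, keeping it upright all the way; leave the red containers and the orange van where they are.

Things in the scene. Friction and masses are not known exactly. Their poses are not given: they have to be found in the camera images.
- blue_long: loose blue model shipping container, a corrugated box 135 mm long (its x axis), 54 mm wide (y) and 58 mm high (z up), smooth-sided enough to be gripped across its width; origin at the centre of its underside; standing on the table surface (z = 0) at the start; about 120 g; the longest of the three blue ones, to be loaded. Its two ends are interchangeable
- blue_mid: loose blue model shipping container, a corrugated box 100 mm long (its x axis), 54 mm wide (y) and 58 mm high (z up), smooth-sided enough to be gripped across its width; origin at the centre of its underside; standing on the table surface (z = 0) at the start; about 90 g; the middle-length of the three blue ones, to be loaded. Its two ends are interchangeable
- blue_short: loose blue model shipping container, a corrugated box 66 mm long (its x axis), 54 mm wide (y) and 58 mm high (z up), smooth-sided enough to be gripped across its width; origin at the centre of its underside; standing on the table surface (z = 0) at the start; about 70 g; the shortest of the three blue ones, to be loaded. Its two ends are interchangeable
- wagon_long: empty flat wagon, brown deck with green edges, the longest of three, fixed on the siding; deck 150 mm long (x axis, along the track), 62 mm wide (y), flat, no rims; origin at its middle at rail height, 19 mm above the table; deck top 28 mm above the origin. Takes the 135 mm blue container, either way round. 7 mm buffers at the ends below the deck. Wagons in line, centres 175 mm apart
- wagon_mid: empty flat wagon, brown deck with green edges, the middle-length of three, fixed on the siding; deck 115 mm long (x axis, along the track), 62 mm wide (y), flat, no rims; origin at its middle at rail height, 19 mm above the table; deck top 28 mm above the origin. Takes the 100 mm blue container, either way round. 7 mm buffers at the ends below the deck. Wagons in line, centres 175 mm apart
- wagon_short: empty flat wagon, brown deck with green edges, the shortest of three, fixed on the siding; deck 82 mm long (x axis, along the track), 62 mm wide (y), flat, no rims; origin at its middle at rail height, 19 mm above the table; deck top 28 mm above the origin. Takes the 66 mm blue container, either way round. 7 mm buffers at the ends below the deck. Wagons in line, centres 175 mm apart
- red_long: loose red model shipping container, a corrugated box 135 mm long (its x axis), 54 mm wide (y) and 58 mm high (z up), smooth-sided enough to be gripped across its width; origin at the centre of its underside; standing on the table surface (z = 0) at the start; about 120 g; bystander, to be left alone
- red_short: loose red model shipping container, a corrugated box 66 mm long (its x axis), 54 mm wide (y) and 58 mm high (z up), smooth-sided enough to be gripped across its width; origin at the centre of its underside; standing on the table surface (z = 0) at the start; about 70 g; bystander, to be left alone
- van: loose orange toy delivery van with black wheels, 150 mm long (x axis, cab towards -x), 50 mm wide, 69 mm high, origin on the ground under its middle, standing on the table; bystander, to be left alone
Mind the look-alikes: they are no part of the job. Leave any green look-alike of the blue_short alone.

How it is judged:
By the outcome, as a careful person would: the job done as asked, in the order asked, and still so for the second after the job is handed in, with the robot touching nothing.
It also fails if it takes over 83 s, if anything falls off the work surface, if the arm or the gripper's body presses on something with over 40 N, if the wrist force passes 120 N, or if a joint passes its speed limit or range.

## Working session

There is one attempt and no reset: what is moved stays moved. The work goes in short steps, Python scripts to look and compute and a shell command to move; the robot and the scene stay as the last step left them, time stands still between calls to the robot, and variables do not carry over. Pictures are saved under pics/ and viewed, and the job is handed in when it is done.

```bash
mkdir -p pics; ls; python3 - <<'E'
from rig import *
import cv2,numpy as np
print(read_state())
for n in("scene","top"):
    p,d=capture(n); cv2.imwrite(f"pics/{n}0.png",p[:,:,::-1]); np.savez(f"/tmp/{n}0.npz",p=p,d=d); print(n,camera_info(n))
print(camera_info("wrist"))
E
```

```text
pics
{'time_s': 0.0, 'joint_positions': array([-8.45987876e+01,  3.02790038e+01,  8.21562802e+01, -1.54220340e-03,
        6.76911698e+01, -1.02285848e+01]), 'qvel': array([-0.01755675, -0.05916616,  0.03671514, -0.010308  , -0.0252953 ,
       -0.02794579]), 'tau': array([ 5.50988661e-04, -4.40033698e+01, -1.76589721e+01,  6.33021654e-02,
        5.80996647e-02, -1.75086948e-04]), 'position': array([ 0.16831973, -0.60109251,  0.20247189]), 'tcp_rot': array([[ 2.69430300e-01, -9.63019865e-01, -2.32537897e-04],
       [-9.63017433e-01, -2.69430150e-01,  2.19488924e-03],
       [-2.17637466e-03, -3.67431617e-04, -9.99997564e-01]]), 'force': array([ 0.42759585,  0.03264274, -0.29222229]), 'moment': array([ 0.00914942,  0.00744337, -0.05924041]), 'opening': 0.9959399675598113}
scene {'vfov': 43.595228059979156, 'cx': 316.0133510209742, 'cy': 194.33503890615395, 'R': array([[ 0.0528657 ,  0.99856386, -0.00868557],
       [ 0.56932942, -0.03728468, -0.82126358],
       [-0.82040797,  0.03847172, -0.57048286]]), 't': array([ 0.01163451, -0.20976218,  1.92327161])}
top {'vfov': 42.081638065303785, 'cx': 323.19764536297373, 'cy': 200.51583667864557, 'R': array([[ 0.01047774, -0.99993086, -0.0053379 ],
       [-0.99757796, -0.01008569, -0.06882211],
       [ 0.06876352,  0.00604607, -0.99761467]]), 't': array([-0.04427353,  0.43776713,  1.3431355 ])}
{'vfov': 66.98823312878532, 'cx': 319.3872660628825, 'cy': 204.43628571999503, 'tool_from_camera': array([[ 9.99999881e-01,  7.97977396e-05,  4.81902129e-04,
        -1.39165888e-04],
       [-2.12163680e-04,  9.59601254e-01,  2.81363447e-01,
        -7.67049768e-02],
       [-4.39981720e-04, -2.81363515e-01,  9.59601156e-01,
        -1.81445724e-01],
       [ 0.00000000e+00,  0.00000000e+00,  0.00000000e+00,
         1.00000000e+00]])}
```

View pics/scene0.png

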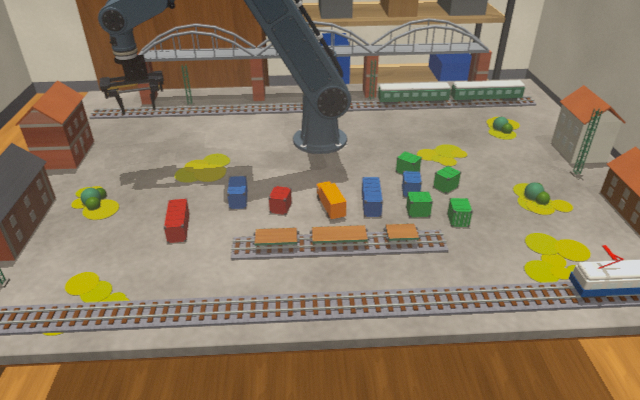

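View pics/top0.png

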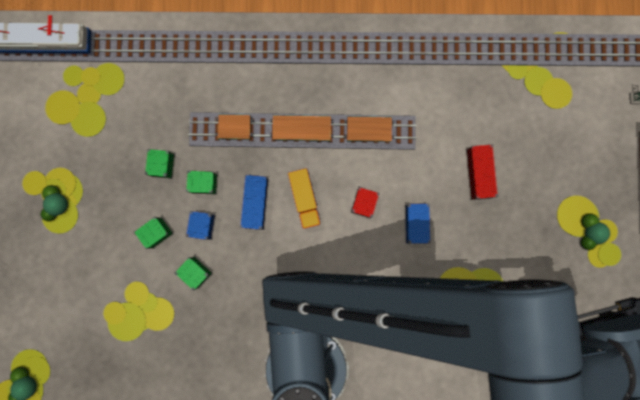

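The top view (up = +x, left = +y) shows the wagons at about (234,127), (302,128) and (370,129). Blue long is at (254,202), mid at (418,223) and short at (200,225), with green look-alikes close to the short one. Next I'll measure them.

```bash
cat > h.py <<'E'
import numpy as np,cv2
from rig import *
def pts(name,p,d,T=None):
    c=camera_info(name); f=200/np.tan(np.radians(c["vfov"]/2))
    v,u=np.mgrid[:400,:640]
    P=np.stack([(u-c["cx"])/f*d,(v-c["cy"])/f*d,d],-1)
    if name=="wrist":
        M=c["tool_from_camera"]; P=P@M[:3,:3].T+M[:3,3]
        s=T; return P@s["tcp_rot"].T+s["position"]
    return (P-c["t"])@c["R"]
def rects(W,mask,zlo,zhi,minpix=60):
    m=(mask&(W[...,2]>zlo)&(W[...,2]<zhi)).astype(np.uint8)
    m=cv2.morphologyEx(m,cv2.MORPH_OPEN,np.ones((3,3)))
    n,l,st,_=cv2.connectedComponentsWithStats(m)
    out=[]
    for i in range(1,n):
        if st[i,4]<minpix: continue
        q=W[l==i]; (cx,cy),(w,h),a=cv2.minAreaRect((q[:,:2]*1000).astype(np.float32))
        if w<h: w,h,a=h,w,a+90
        a=(a+90)%180-90
        out.append((round(cx,1),round(cy,1),round(w),round(h),round(a,1),round(np.median(q[:,2])*1000,1),st[i,4]))
    return out
def masks(p):
    h=cv2.cvtColor(p,cv2.COLOR_RGB2HSV).astype(int); H,S,V=h[...,0],h[...,1],h[...,2]
    return dict(blue=(H>100)&(H<125)&(S>120)&(V>50),green=(H>50)&(H<75)&(S>120),red=((H<4)|(H>174))&(S>150),orange=(H>=5)&(H<22)&(S>110))
E
python3 - <<'E'
from h import *
z=np.load("/tmp/top0.npz");W=pts("top",z["p"],z["d"])
for k,m in masks(z["p"]).items():
    lo=.045 if k!="orange" else .035
    for r in rects(W,m,lo,.08): print(k,r)
for n in("blue_long","blue_mid","blue_short","wagon_long","wagon_mid","wagon_short","van"):
    print(n,[(np.round(x["centre"],3),round(x["score"],2)) for x in spot_in(n,"top")])
E
```

```text
blue (430.7, 136.6, 132, 54, -4.8, np.float64(56.8), np.int32(1092))
blue (381.1, -281.5, 96, 54, 0.2, np.float64(56.6), np.int32(794))
blue (370.6, 273.6, 64, 54, -9.4, np.float64(56.7), np.int32(527))
green (527.9, 384.5, 64, 54, -4.5, np.float64(56.8), np.int32(519))
green (480.3, 273.3, 67, 53, 87.3, np.float64(56.8), np.int32(519))
green (350.5, 394.5, 66, 54, -53.9, np.float64(56.8), np.int32(550))
green (248.5, 288.8, 66, 54, 47.8, np.float64(56.7), np.int32(532))
red (514.5, -448.2, 133, 55, 5.2, np.float64(56.6), np.int32(1104))
red (432.4, -145.9, 65, 52, -16.3, np.float64(57.1), np.int32(480))
orange (625.4, 193.0, 83, 63, -88.6, np.float64(45.4), np.int32(754))
orange (624.1, 18.8, 150, 63, 89.2, np.float64(45.6), np.int32(1382))
orange (623.6, -156.1, 114, 63, 89.1, np.float64(45.5), np.int32(1054))
orange (392.3, -4.6, 49, 46, -78.0, np.float64(49.6), np.int32(200))
blue_long []
blue_mid [(array([ 0.378, -0.279,  0.058]), 0.94), (array([ 0.43 , -0.145,  0.055]), 0.72)]
blue_short [(array([0.346, 0.384, 0.055]), 0.98), (array([0.249, 0.284, 0.06 ]), 0.81), (array([0.476, 0.268, 0.061]), 0.75), (array([0.368, 0.271, 0.061]), 0.72), (array([0.526, 0.375, 0.061]), 0.6)]
wagon_long []
wagon_mid [(array([ 0.62 , -0.152,  0.045]), 0.78), (array([ 0.429, -0.144,  0.058]), 0.35)]
wagon_short [(array([0.624, 0.193, 0.05 ]), 0.89)]
van [(array([0.439, 0.006, 0.068]), 0.96)]
```

```bash
cat > go.py <<'E'
import sys; from h import *
s=read_state(); R=s["tcp_rot"]; y0=np.degrees(np.arctan2(R[1,0],R[0,0])); p=s["position"].copy()
print("now",round(s["time_s"],2),np.round(p*1000,1),"yaw",round(y0,2),"tilt",np.round(R[:2,2],4),"op",round(s["opening"],3),"F",np.round(s["force"],1))
a=[float(x) for x in sys.argv[1:]]
for i in range(0,len(a),4):
    x,y,z,w=a[i:i+4]; c,sn=np.cos(np.radians(y0)),np.sin(np.radians(y0))
    d=np.array([x,y,z])/1000-p
    print("row",np.round([c*d[0]+sn*d[1], sn*d[0]-c*d[1], -d[2]],4),"turn z",round(-((w-y0+180)%360-180),2))
E
python3 go.py 450 -300 200 -90 480 -100 200 -94.8
```

```text
now 0.45 [ 168.4 -601.8  203.4] yaw -74.37 tilt [0.     0.0002] op 0.998 F [ 0.4 -0.5 -0.1]
row [-0.2148 -0.3525  0.0034] turn z 15.63
row [-0.3993 -0.4353  0.0034] turn z 20.43
```

```bash
python3 -m jog '-0.03 -0.05 0 0 0 4 1; -0.06 -0.1 0 0 0 8 1; -0.095 -0.15 0 0 0 12 1; -0.125 -0.2 0 0 0 16 1; -0.16 -0.26 0 0 0 20.4 1; -0.19 -0.31 0 0 0 20.4 1; -0.2148 -0.3525 0 0 0 20.4 1; -0.27 -0.375 0 0 0 20.4 1'; python3 go.py 440 0 200 -94.8 431 137 170 -94.8
```

```text
time_s: 1.45
position: [0.4599, -0.2409, 0.2039]
tcp_rot: [[-0.083, -0.997, 0.004], [-0.997, 0.083, -0.003], [0.002, -0.004, -1.0]]
force: [1.1, 1.0, -0.3]
opening: 1.002
now 1.45 [ 459.9 -240.9  203.9] yaw -94.75 tilt [ 0.0036 -0.0026] op 1.002 F [ 1.1  1.  -0.3]
row [-0.2384  0.0398  0.0039] turn z 0.05
row [-0.3742  0.0601  0.0339] turn z 0.05
```

```bash
python3 -m jog '-0.055 0.009 0 0 0 0 1; -0.11 0.018 0 0 0 0 1; -0.165 0.027 0 0 0 0 1; -0.22 0.036 0 0 0 0 1; -0.275 0.045 0 0 0 0 1; -0.33 0.053 0.01 0 0 0 1; -0.374 0.06 0.02 0 0 0 1; -0.374 0.06 0.02 0 0 0 1'; python3 - <<'E'
from h import *
s=read_state();p,d=capture("wrist"); cv2.imwrite("pics/w1.png",p[:,:,::-1])
W=pts("wrist",p,d,s)
for r in rects(W,masks(p)["blue"],.045,.075): print(r)
p,d=capture("top")
W=pts("top",p,d)
for k in("orange","blue"):
  for r in rects(W,masks(p)[k],.035,.075): print(k,r)
E
python3 go.py 431 137 200 -94.8
```

```text
time_s: 2.45
position: [0.4269, 0.1393, 0.183]
tcp_rot: [[-0.078, -0.997, -0.001], [-0.997, 0.078, 0.0], [-0.0, 0.001, -1.0]]
force: [-0.5, -0.4, -0.0]
opening: 0.999
(429.3, 136.9, 133, 52, -4.1, np.float64(58.3), np.int32(6091))
(371.9, 274.0, 59, 53, -8.0, np.float64(58.2), np.int32(1697))
orange (624.6, 192.6, 83, 63, -88.8, np.float64(45.9), np.int32(766))
orange (623.9, 18.3, 148, 63, -90.0, np.float64(45.7), np.int32(1372))
orange (623.1, -156.3, 114, 63, 89.4, np.float64(45.9), np.int32(1045))
orange (396.5, -3.2, 55, 49, 14.5, np.float64(49.9), np.int32(368))
blue (444.7, 129.8, 42, 19, -5.3, np.float64(56.7), np.int32(120))
blue (381.1, -280.8, 96, 53, 1.1, np.float64(56.8), np.int32(814))
blue (378.6, 267.8, 47, 44, -6.5, np.float64(56.7), np.int32(304))
blue (382.7, 129.1, 38, 31, -6.3, np.float64(56.5), np.int32(175))
now 2.55 [428.2 137.  183.6] yaw -94.68 tilt [ 0.0004 -0.0005] op 0.995 F [ 0.   0.5 -0.6]
row [-0.0003 -0.0028 -0.0164] turn z 0.12
```

View pics/w1.png

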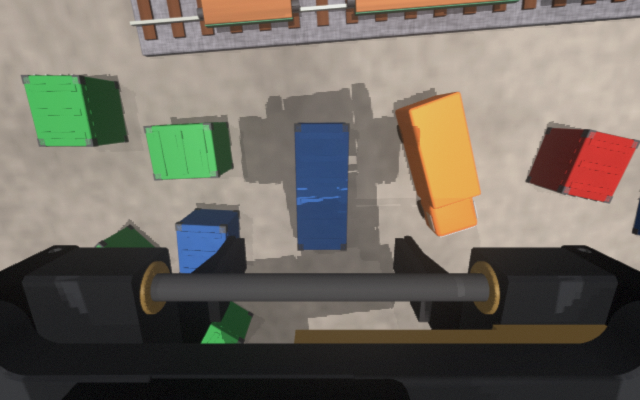

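Wrist and top cameras agree on the long box, about (430,137) at -4.5°. The fingers clear the van, so I'll descend and grip.

```bash
python3 -m jog '0 -0.002 0.04 0 0 0 1; 0 -0.002 0.08 0 0 0 1; 0 -0.002 0.12 0 0 0 1; 0 -0.002 0.142 0 0 0 1; 0 -0.002 0.142 0 0 0 1; 0 -0.002 0.142 0 0 0 0; 0 -0.002 0.142 0 0 0 0; 0 -0.002 0.142 0 0 0 0'; python3 go.py 430 137 42 -94.6
```

```text
time_s: 3.55
position: [0.4308, 0.1367, 0.0424]
tcp_rot: [[-0.083, -0.997, 0.002], [-0.997, 0.083, 0.0], [-0.0, -0.002, -1.0]]
force: [0.9, -1.0, 0.2]
opening: 0.741
now 3.55 [430.8 136.7  42.4] yaw -94.77 tilt [0.0022 0.0001] op 0.741 F [ 0.9 -1.   0.2]
row [-0.0002  0.0008  0.0004] turn z -0.17
```

```bash
python3 -m jog '0 0 0 0 0 0 0; 0 0 0 0 0 0 0; 0 0 0 0 0 0 0'; python3 -m jog '0 0 -0.02 0 0 0 0; 0 0 -0.05 0 0 0 0; 0 0 -0.09 0 0 0 0; 0 0 -0.12 0 0 0 0; 0 0 -0.12 0 0 0 0'; python3 go.py 624 18.5 162 -0.4
```

```text
time_s: 3.92
position: [0.43, 0.1368, 0.0415]
tcp_rot: [[-0.083, -0.997, -0.0], [-0.997, 0.083, -0.0], [0.0, 0.0, -1.0]]
force: [-0.5, 0.6, 0.4]
opening: 0.404
time_s: 4.55
position: [0.4317, 0.1369, 0.1634]
tcp_rot: [[-0.083, -0.997, 0.006], [-0.997, 0.083, 0.0], [-0.001, -0.005, -1.0]]
force: [0.3, -0.2, 0.1]
opening: 0.006
now 4.55 [431.7 136.9 163.4] yaw -94.76 tilt [0.0055 0.0004] op 0.006 F [ 0.3 -0.2  0.1]
row [ 0.1021 -0.2014  0.0014] turn z -94.36
```

The jaws shut fully, so nothing is held. I'll look.

```bash
python3 - <<'E'
from h import *
s=read_state()
for n in("wrist","scene","top"):
    p,d=capture(n); 
    q=p if n!="scene" else cv2.resize(p[100:300,200:500],None,fx=2.6,fy=2.6)
    cv2.imwrite(f"pics/{n}2.png",q[:,:,::-1])
    W=pts(n,p,d,s)
    for r in rects(W,masks(p)["blue"],.02,.2): print(n,r)
E
```

```text
wrist (437.7, 136.6, 116, 53, -4.4, np.float64(58.3), np.int32(5759))
wrist (381.2, 275.4, 47, 41, 83.0, np.float64(58.3), np.int32(1337))
scene (370.2, 275.3, 69, 49, -8.5, np.float64(58.0), np.int32(168))
scene (381.0, -278.3, 102, 50, 1.8, np.float64(58.1), np.int32(238))
scene (882.9, 647.8, 145, 26, 81.5, np.float64(43.1), np.int32(389))
top (445.3, 119.4, 41, 22, -1.6, np.float64(56.5), np.int32(155))
top (381.1, -280.9, 96, 53, 1.3, np.float64(56.5), np.int32(831))
top (386.6, 262.8, 37, 28, 89.8, np.float64(56.5), np.int32(159))
top (383.2, 126.0, 40, 25, -5.5, np.float64(56.5), np.int32(159))
```

View pics/wrist2.png

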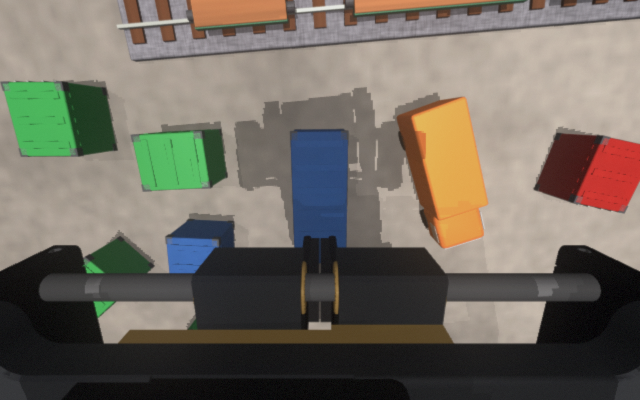

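View pics/scene2.png

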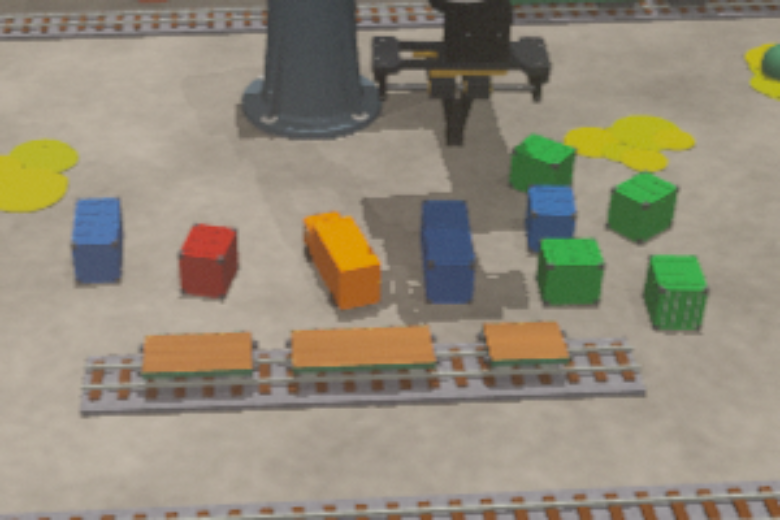

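```bash
python3 - <<'E'
from h import *
s=read_state(); 
for n in("scene","top"):
    c=camera_info(n); f=200/np.tan(np.radians(c["vfov"]/2))
    for dz in(0,.019):
        X=s["position"]+s["tcp_rot"]@[0,0,dz]; q=c["R"]@X+c["t"]; print(n,X,q[:2]/q[2]*f+[c["cx"],c["cy"]],q[2])
p,d=capture("scene"); W=pts("scene",p,d)
g=W[100:200,350:420].reshape(-1,3); g=g[(g[:,2]>.1)&(g[:,0]>.2)]
print(len(g),g[g[:,2].argsort()[:12]])
q=cv2.resize(p[100:200,330:450],None,fx=6,fy=6,interpolation=0); cv2.imwrite("pics/s3.png",q[:,:,::-1])
p,d=capture("wrist"); P=d[235:270,300:340]; print(np.round(P[::6,::5],3))
E
```

```text
scene [0.42916094 0.13666355 0.16059709] [373.06634578 159.84075553] 1.484824348755346
scene [0.42912199 0.13666088 0.14159713] [372.70527199 165.30138242] 1.4956953516321145
top [0.42916094 0.13666355 0.16059709] [247.22536679 199.32224752] 1.2132583816887577
top [0.42912199 0.13666088 0.14159713] [248.43759986 199.90873799] 1.2322103259547497
1780 [[0.43703691 0.14021285 0.17825079]
 [0.43737465 0.14311064 0.17833351]
 [0.43841268 0.13108804 0.17941849]
 [0.43937988 0.13682327 0.17975711]
 [0.43493101 0.13448053 0.18064028]
 [0.44342029 0.14492201 0.18180123]
 [0.4378827  0.14281107 0.18203107]
 [0.44305665 0.1332043  0.18205346]
 [0.43868239 0.13970757 0.1826199 ]
 [0.44051264 0.13641998 0.18381664]
 [0.44196782 0.14499083 0.18432575]
 [0.43648794 0.142869   0.18459891]]
[[0.305 0.305 0.304 0.304 0.305 0.305 0.305 0.305]
 [0.307 0.168 0.166 0.17  0.171 0.17  0.167 0.166]
 [0.095 0.159 0.16  0.163 0.162 0.163 0.16  0.159]
 [0.091 0.152 0.155 0.    0.154 0.156 0.152 0.151]
 [0.087 0.146 0.149 0.149 0.153 0.149 0.15  0.097]
 [0.084 0.088 0.142 0.142 0.154 0.143 0.144 0.087]]
```

View pics/s3.png

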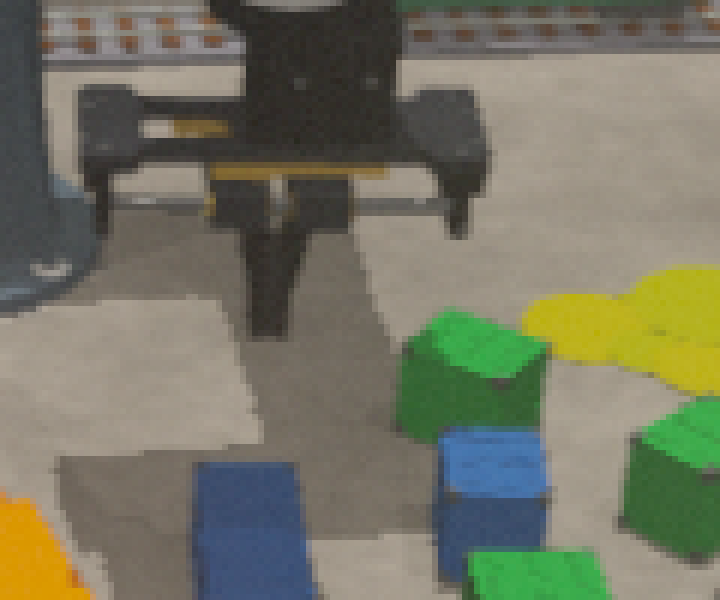

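The fingertips show about 9 px higher in the scene view than the stated 19 mm ahead of the TCP would put them. The wrist depth agrees: the tips are really behind the TCP. I'll open the jaws and measure this properly.

```bash
python3 -m jog '0 0 0 0 0 0 1; 0 0 0 0 0 0 1; 0 0 0 0 0 0 1; 0 0 0 0 0 0 1; 0 0 0 0 0 0 1; 0 0 0 0 0 0 1; 0 0 0 0 0 0 1; 0 0 0 0 0 0 1'; python3 - <<'E'
from h import *
s=read_state(); p,d=capture("wrist"); cv2.imwrite("pics/w4.png",p[:,:,::-1])
t=dict(s); t["tcp_rot"]=np.eye(3); t["position"]=np.zeros(3)
W=pts("wrist",p,d,t)
m=(d>.1)&(d<.25)
for a,b in((230,260),(380,410)):
    g=W[225:300,a:b][m[225:300,a:b]]; 
    print("wrist finger tool z max pctl",np.percentile(g[:,2],[50,90,98,100]), "x",np.percentile(g[:,0],[1,99]),"y",np.percentile(g[:,1],[1,99]))
for n in("scene","top"):
    p,d=capture(n); W=pts(n,p,d); T=(W-s["position"])@s["tcp_rot"]
    m=(np.abs(T[...,0])<.065)&(np.abs(T[...,1])<.03)&(T[...,2]<.06)&(T[...,2]>-.15)&(d>0)
    g=T[m]; print(n,len(g),np.percentile(g[:,2],[50,90,97,100]) if len(g) else "")
    if n=="scene":
        for z in np.arange(-.12,.03,.01):
            k=g[(g[:,2]>z)&(g[:,2]<z+.01)]
            if len(k):print(round(z,3),len(k),np.round([k[:,0].min(),k[:,0].max(),k[:,1].min(),k[:,1].max()],3))
E
```

```text
time_s: 5.8
position: [0.4301, 0.1367, 0.1615]
tcp_rot: [[-0.083, -0.997, 0.0], [-0.997, 0.083, 0.0], [-0.0, -0.0, -1.0]]
force: [0.2, 0.1, 0.1]
opening: 0.834
wrist finger tool z max pctl [-0.03788054 -0.02314971 -0.02005129 -0.01861166] x [-0.04479408 -0.0357495 ] y [-0.01099849  0.0082588 ]
wrist finger tool z max pctl [-0.03782417 -0.02343666 -0.0198778  -0.01903351] x [0.03620622 0.04503795] y [-0.01101578  0.0076095 ]
scene 713 [-0.12578042 -0.05225069 -0.02981324 -0.01876394]
-0.12 94 [-0.064  0.064 -0.03   0.03 ]
-0.11 10 [-0.047  0.028 -0.03   0.013]
-0.1 6 [-0.046 -0.02  -0.029  0.01 ]
-0.09 4 [-0.048  0.046 -0.014 -0.006]
-0.08 27 [-0.058  0.051 -0.017 -0.002]
-0.07 41 [-0.055  0.048 -0.016  0.013]
-0.06 29 [-0.053  0.048 -0.015 -0.005]
-0.05 19 [-0.051  0.044 -0.015  0.005]
-0.04 24 [-0.049  0.044 -0.014  0.   ]
-0.03 18 [-0.049  0.044 -0.016 -0.006]
-0.02 4 [-0.045  0.043 -0.011 -0.007]
top 305 [-0.11274278 -0.10875246 -0.10314797 -0.10067252]
```

View pics/w4.png

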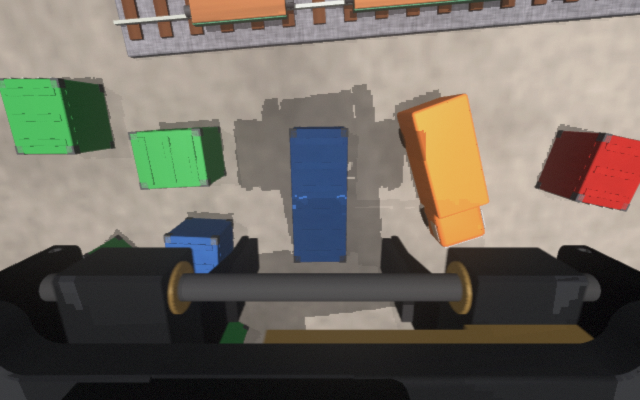

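Both views put the tips at tool z ≈ -18 mm, 37 mm short of nominal but symmetric in x. The real grasp point is therefore about 37 mm behind the reported TCP, so I'll go 37 mm lower.

```bash
python3 -m jog '0 0 0.04 0 0 0 1; 0 0 0.08 0 0 0 1; 0 0 0.115 0 0 0 1; 0 0 0.14 0 0 0 1; 0 0 0.157 0 0 0 1; 0 0 0.157 0 0 0 0; 0 0 0.157 0 0 0 0; 0 0 0.157 0 0 0 0';python3 -m jog '0 0 0 0 0 0 0; 0 0 0 0 0 0 0; 0 0 0 0 0 0 0'; python3 go.py
```

```text
time_s: 6.95
position: [0.4308, 0.1368, 0.0053]
tcp_rot: [[-0.083, -0.997, 0.002], [-0.997, 0.083, 0.0], [-0.0, -0.002, -1.0]]
force: [-0.1, 0.8, -0.2]
opening: 0.746
time_s: 7.32
position: [0.4306, 0.1368, 0.0051]
tcp_rot: [[-0.083, -0.997, 0.001], [-0.997, 0.083, 0.0], [-0.0, -0.001, -1.0]]
force: [-0.2, -0.7, 5.2]
opening: 0.623
now 7.33 [430.6 136.8   5.1] yaw -94.76 tilt [0.0014 0.0001] op 0.623 F [-0.2 -0.7  5.2]
```

Gripped at 0.623 (54 mm). Lifting.

```bash
python3 -m jog '0 0 -0.015 0 0 0 0; 0 0 -0.045 0 0 0 0; 0 0 -0.08 0 0 0 0; 0 0 -0.11 0 0 0 0; 0 0 -0.125 0 0 0 0; 0 0 -0.125 0 0 0 0'; python3 go.py 624 18.5 128 -0.4
```

```text
time_s: 8.07
position: [0.4306, 0.1368, 0.1303]
tcp_rot: [[-0.083, -0.997, 0.003], [-0.997, 0.083, 0.0], [-0.0, -0.002, -1.0]]
force: [-0.0, -0.2, -2.0]
opening: 0.621
now 8.07 [430.6 136.8 130.3] yaw -94.77 tilt [0.0025 0.0002] op 0.621 F [-0.  -0.2 -2. ]
row [ 0.1018 -0.2025  0.0023] turn z -94.37
```

```bash
python3 -m jog '0.012 -0.025 0 0 0 -10 0; 0.025 -0.05 0 0 0 -20 0; 0.038 -0.075 0 0 0 -30 0; 0.05 -0.1 0 0 0 -40 0; 0.063 -0.125 0 0 0 -50 0; 0.075 -0.15 0 0 0 -60 0; 0.088 -0.175 0 0 0 -70 0; 0.1018 -0.2 0 0 0 -80 0'; python3 go.py 624 18.5 128 -0.3
```

```text
time_s: 9.07
position: [0.6204, 0.0183, 0.1274]
tcp_rot: [[0.968, -0.249, -0.004], [-0.249, -0.968, 0.001], [-0.004, 0.0, -1.0]]
force: [0.3, -0.2, -1.6]
opening: 0.618
now 9.07 [620.4  18.3 127.4] yaw -14.44 tilt [-0.0036  0.0006] op 0.618 F [ 0.3 -0.2 -1.6]
row [ 0.0035 -0.0011 -0.0006] turn z -14.14
```

```bash
python3 -m jog '0.002 0 0 0 0 -9 0; 0.002 -0.001 0 0 0 -14.2 0; 0.002 -0.001 0 0 0 -14.2 0; 0.002 -0.001 0 0 0 -14.2 0'; python3 - <<'E'
from h import *
s=read_state();p,d=capture("wrist"); cv2.imwrite("pics/w5.png",p[:,:,::-1])
W=pts("wrist",p,d,s)
for k in("blue","orange"):
  for r in rects(W,masks(p)[k],.03,.25): print(k,r)
p,d=capture("top"); cv2.imwrite("pics/t5.png",p[:,:,::-1])
W=pts("top",p,d)
for k in("orange","blue"):
  for r in rects(W,masks(p)[k],.035,.2): print(k,r)
E
python3 go.py 624 18.5 128 -0.3
```

```text
time_s: 9.57
position: [0.6224, 0.0192, 0.1284]
tcp_rot: [[1.0, -0.011, -0.002], [-0.011, -1.0, 0.0], [-0.002, -0.0, -1.0]]
force: [-0.3, -0.4, -2.4]
opening: 0.621
blue (622.2, 54.7, 61, 54, 89.5, np.float64(181.5), np.int32(15062))
blue (621.8, 1.6, 53, 17, -0.5, np.float64(181.7), np.int32(2838))
orange (623.7, 166.3, 61, 29, -0.4, np.float64(47.1), np.int32(3388))
orange (623.0, 86.8, 61, 12, -0.6, np.float64(47.2), np.int32(1110))
orange (468.6, 16.0, 209, 50, 14.9, np.float64(68.9), np.int32(9065))
orange (591.3, 48.9, 15, 2, -89.6, np.float64(236.0), np.int32(528))
orange (653.7, 47.9, 15, 2, -88.8, np.float64(236.1), np.int32(481))
orange (645.8, 34.3, 111, 21, 0.8, np.float64(245.6), np.int32(4704))
orange (625.3, 206.1, 62, 58, 0.1, np.float64(45.9), np.int32(501))
orange (623.1, -156.3, 114, 62, 89.7, np.float64(45.6), np.int32(1053))
orange (609.3, -35.1, 43, 32, -86.6, np.float64(45.5), np.int32(142))
orange (440.7, 8.1, 147, 50, 14.2, np.float64(66.5), np.int32(882))
blue (622.2, -34.5, 54, 26, -7.3, np.float64(180.4), np.int32(252))
blue (381.0, -280.9, 96, 53, 1.4, np.float64(56.6), np.int32(807))
now 9.68 [622.8  19.2 128.9] yaw -0.61 tilt [-0.0009  0.0001] op 0.619 F [-0.2 -0.1 -1. ]
row [0.0012 0.0007 0.0009] turn z -0.31
```

View pics/w5.png

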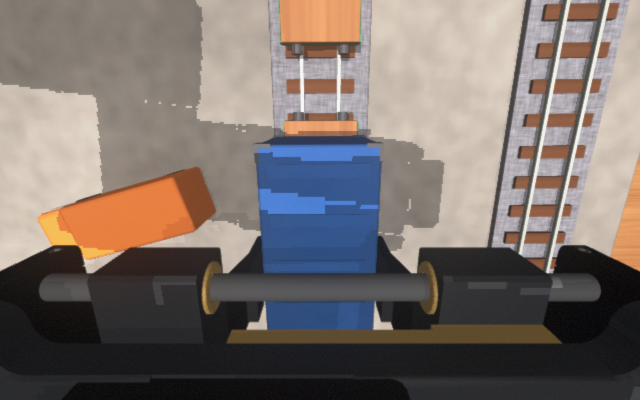

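View pics/t5.png

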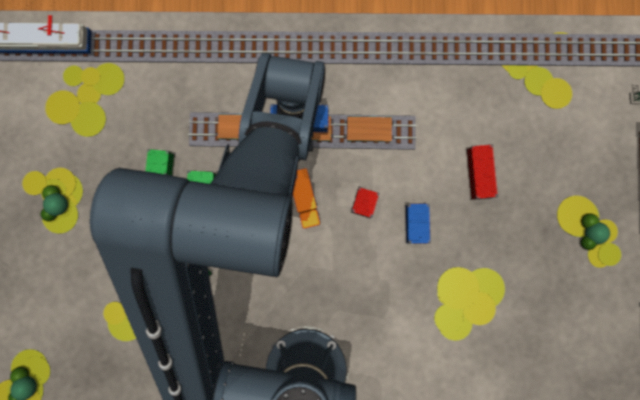

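In the wrist view the box is over the long wagon, with its far end at y≈85.4 against the wagon end at 92.8 (ideal gap 7.5 mm). It needs about 1 mm more in x and a 0.3° turn before I lower it.

```bash
python3 -m jog '0.001 0 0.02 0 0 -0.3 0; 0.001 0 0.045 0 0 -0.3 0; 0.001 0 0.06 0 0 -0.3 0; 0.001 0 0.068 0 0 -0.3 0; 0.001 0 0.073 0 0 -0.3 0; 0.001 0 0.076 0 0 -0.3 0; 0.001 0 0.076 0 0 -0.3 0';python3 go.py
```

```text
time_s: 10.55
position: [0.6244, 0.0191, 0.0537]
tcp_rot: [[1.0, -0.005, 0.001], [-0.005, -1.0, -0.0], [0.001, 0.0, -1.0]]
force: [-0.2, -0.8, -1.9]
opening: 0.618
now 10.55 [624.4  19.1  53.7] yaw -0.27 tilt [ 0.0005 -0.0001] op 0.618 F [-0.2 -0.8 -1.9]
```

```bash
python3 -m jog '0 0 0.001 0 0 0 0; 0 0 0.001 0 0 0 0';python3 go.py; python3 -m jog '0 0 0.001 0 0 0 0; 0 0 0.001 0 0 0 0'; python3 - <<'E'
from h import *
s=read_state();p,d=capture("wrist"); W=pts("wrist",p,d,s)
for k in("blue","orange"):
  for r in rects(W,masks(p)[k],.03,.12): print(k,r)
E
python3 go.py
```

```text
time_s: 10.8
position: [0.6243, 0.0191, 0.0527]
tcp_rot: [[1.0, -0.005, 0.0], [-0.005, -1.0, -0.0], [0.0, 0.0, -1.0]]
force: [-0.6, 0.3, -0.9]
opening: 0.619
now 10.8 [624.3  19.1  52.7] yaw -0.27 tilt [ 0.0004 -0.0001] op 0.619 F [-0.6  0.3 -0.9]
time_s: 11.05
position: [0.6244, 0.019, 0.0522]
tcp_rot: [[1.0, -0.005, 0.001], [-0.005, -1.0, -0.0], [0.001, 0.0, -1.0]]
force: [-1.2, -0.8, 3.5]
opening: 0.618
blue (623.8, 54.7, 61, 54, 90.0, np.float64(105.3), np.int32(15024))
blue (623.8, 1.4, 53, 18, 0.2, np.float64(105.4), np.int32(2838))
orange (623.4, 153.9, 61, 5, -0.4, np.float64(47.0), np.int32(1116))
orange (623.0, 88.6, 61, 9, 0.9, np.float64(47.2), np.int32(1416))
orange (460.1, 16.2, 103, 46, 14.5, np.float64(68.6), np.int32(8039))
now 11.1 [624.4  19.1  52.2] yaw -0.27 tilt [ 0.0006 -0.0001] op 0.622 F [-1.7 -0.1  4.3]
```

It is in contact (+4 N, top at 105 mm) and centred within 1 mm. Release and rise.

```bash
python3 -m jog '0 0 0 0 0 0 1; 0 0 0 0 0 0 1; 0 0 0 0 0 0 1; 0 0 0 0 0 0 1; 0 0 0 0 0 0 1; 0 0 -0.03 0 0 0 1; 0 0 -0.07 0 0 0 1; 0 0 -0.11 0 0 0 1'; python3 go.py 520 -120 162 -40 381 -281 130 -89 
```

```text
time_s: 12.1
position: [0.6239, 0.0191, 0.1623]
tcp_rot: [[1.0, -0.005, -0.001], [-0.005, -1.0, 0.0], [-0.001, -0.0, -1.0]]
force: [0.2, -0.2, -0.5]
opening: 1.0
now 12.1 [623.9  19.1 162.3] yaw -0.27 tilt [-0.0007  0.0001] op 1.0 F [ 0.2 -0.2 -0.5]
row [-0.1032  0.1396  0.0003] turn z 39.73
row [-0.2414  0.3013  0.0323] turn z 88.73
```

```bash
python3 -m jog '-0.03 0.037 0 0 0 10 1; -0.06 0.075 0 0 0 20 1; -0.09 0.112 0 0 0 30 1; -0.12 0.15 0 0 0 40 1; -0.15 0.187 0 0 0 50 1; -0.18 0.225 0 0 0 60 1; -0.21 0.262 0 0 0 70 1; -0.24 0.3 0 0 0 80 1'; python3 -m jog '0 0 0 0 0 8.5 1; 0 0 0 0 0 8.5 1';  python3 - <<'E'
from h import *
s=read_state();p,d=capture("wrist"); W=pts("wrist",p,d,s); cv2.imwrite("pics/w6.png",p[:,:,::-1])
for k in("blue",):
  for r in rects(W,masks(p)[k],.03,.12): print(k,r)
p,d=capture("top"); W=pts("top",p,d); cv2.imwrite("pics/t6.png",p[:,:,::-1])
for k in("orange","blue"):
  for r in rects(W,masks(p)[k],.035,.2): print(k,r)
E
python3 go.py 381 -281 130 -88.9 
```

```text
time_s: 13.1
position: [0.3818, -0.2809, 0.1617]
tcp_rot: [[0.163, -0.987, 0.001], [-0.987, -0.163, -0.001], [0.001, -0.0, -1.0]]
force: [0.0, -0.6, -0.4]
opening: 1.001
time_s: 13.35
position: [0.3823, -0.2803, 0.1616]
tcp_rot: [[0.022, -1.0, 0.0], [-1.0, -0.022, -0.0], [0.0, -0.0, -1.0]]
force: [-0.1, -0.2, 0.4]
opening: 1.004
blue (378.8, -282.4, 99, 53, 1.3, np.float64(58.3), np.int32(4999))
orange (625.4, 193.7, 84, 62, -90.0, np.float64(45.6), np.int32(755))
orange (623.1, -156.5, 115, 62, 89.0, np.float64(45.7), np.int32(1058))
orange (600.6, -19.6, 72, 17, -88.6, np.float64(46.2), np.int32(110))
orange (430.9, 5.3, 53, 37, -68.6, np.float64(67.6), np.int32(221))
blue (624.7, 17.9, 131, 54, -89.7, np.float64(103.6), np.int32(1205))
blue (370.5, 274.4, 64, 54, -8.2, np.float64(56.9), np.int32(535))
now 13.45 [ 382.8 -279.5  161.5] yaw -88.61 tilt [-0.      0.0001] op 0.998 F [-0.2  0.4  0.2]
row [0.0015 0.0018 0.0315] turn z 0.29
```

View pics/w6.png

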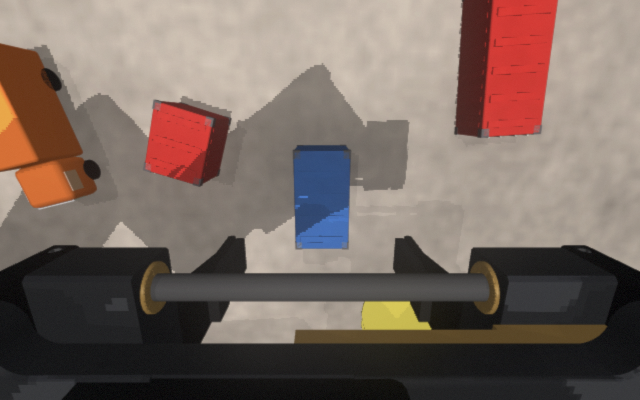

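View pics/t6.png

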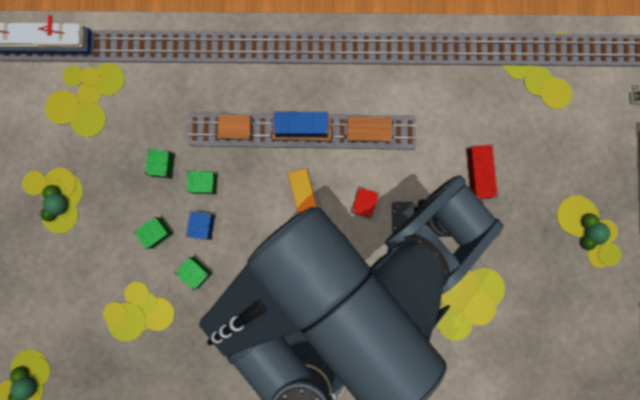

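Long sits at (624.7, 17.9) on its wagon. Mid is at about (380,-281.7), yaw 1.3°, so I'll descend 156 mm.

```bash
python3 -m jog '0.002 0.003 0.04 0 0 0 1; 0.002 0.003 0.08 0 0 0 1; 0.002 0.003 0.115 0 0 0 1; 0.002 0.003 0.14 0 0 0 1; 0.002 0.003 0.1565 0 0 0 1; 0.002 0.003 0.1565 0 0 0 1; 0.002 0.003 0.1565 0 0 0 0; 0.002 0.003 0.1565 0 0 0 0';python3 -m jog '0 0 0 0 0 0 0; 0 0 0 0 0 0 0; 0 0 0 0 0 0 0; 0 0 0 0 0 0 0; 0 0 0 0 0 0 0'; python3 go.py;  python3 -m jog '0 0 -0.015 0 0 0 0; 0 0 -0.045 0 0 0 0; 0 0 -0.08 0 0 0 0; 0 0 -0.11 0 0 0 0; 0 0 -0.125 0 0 0 0; 0 0 -0.125 0 0 0 0'; python3 go.py 623.5 -156.3 130 -0.3
```

```text
time_s: 14.45
position: [0.3804, -0.2822, 0.0058]
tcp_rot: [[0.022, -1.0, 0.001], [-1.0, -0.022, -0.001], [0.001, -0.001, -1.0]]
force: [0.5, 0.4, 0.5]
opening: 0.853
time_s: 15.08
position: [0.3799, -0.2821, 0.0053]
tcp_rot: [[0.021, -1.0, 0.0], [-1.0, -0.021, -0.001], [0.001, -0.0, -1.0]]
force: [-0.1, -1.0, 5.2]
opening: 0.614
now 15.07 [ 379.9 -282.1    5.3] yaw -88.77 tilt [ 0.0004 -0.0006] op 0.614 F [-0.1 -1.   5.2]
time_s: 15.82
position: [0.3802, -0.2823, 0.1314]
tcp_rot: [[0.022, -1.0, 0.002], [-1.0, -0.022, -0.002], [0.002, -0.002, -1.0]]
force: [-0.1, -0.0, -1.3]
opening: 0.615
now 15.82 [ 380.2 -282.3  131.4] yaw -88.77 tilt [ 0.002  -0.0024] op 0.615 F [-0.1 -0.  -1.3]
row [-0.1207 -0.2459  0.0014] turn z -88.47
```

```bash
python3 -m jog '-0.015 -0.031 0 0 0 -10 0; -0.03 -0.062 0 0 0 -20 0; -0.045 -0.093 0 0 0 -30 0; -0.06 -0.124 0 0 0 -40 0; -0.075 -0.155 0 0 0 -50 0; -0.09 -0.186 0 0 0 -60 0; -0.105 -0.217 0 0 0 -70 0; -0.12 -0.246 0 0 0 -80 0'; python3 -m jog '0 0 0 0 0 -8.5 0; 0 0 0 0 0 -8.5 0; 0 0 0 0 0 -8.5 0';  python3 - <<'E'
from h import *
s=read_state();p,d=capture("wrist"); cv2.imwrite("pics/w7.png",p[:,:,::-1])
W=pts("wrist",p,d,s)
for k in("blue","orange"):
  for r in rects(W,masks(p)[k],.03,.2): print(k,r)
E
python3 go.py 624 -156.3 53 -0.3
```

```text
time_s: 16.82
position: [0.6231, -0.1555, 0.1284]
tcp_rot: [[0.989, -0.147, -0.003], [-0.147, -0.989, 0.001], [-0.003, -0.001, -1.0]]
force: [0.0, -0.7, -1.0]
opening: 0.618
time_s: 17.2
position: [0.6222, -0.1565, 0.1291]
tcp_rot: [[1.0, -0.007, -0.002], [-0.007, -1.0, 0.001], [-0.002, -0.001, -1.0]]
force: [-0.3, 0.2, -0.6]
opening: 0.616
blue (623.9, -31.7, 53, 37, -0.1, np.float64(105.3), np.int32(5617))
blue (622.1, -129.1, 54, 44, -0.3, np.float64(181.9), np.int32(10388))
blue (621.8, -174.4, 53, 17, -0.8, np.float64(182.1), np.int32(2829))
orange (441.8, 0.2, 146, 37, 12.9, np.float64(56.2), np.int32(7414))
orange (622.4, -52.7, 61, 10, -2.8, np.float64(47.2), np.int32(691))
orange (622.2, -109.5, 61, 19, -0.4, np.float64(47.2), np.int32(1603))
now 17.25 [ 622.4 -156.7  129.4] yaw -0.4 tilt [-0.0013  0.0006] op 0.616 F [-0.4  0.  -1.8]
row [ 0.0016 -0.0004  0.0764] turn z -0.1
```

View pics/w7.png

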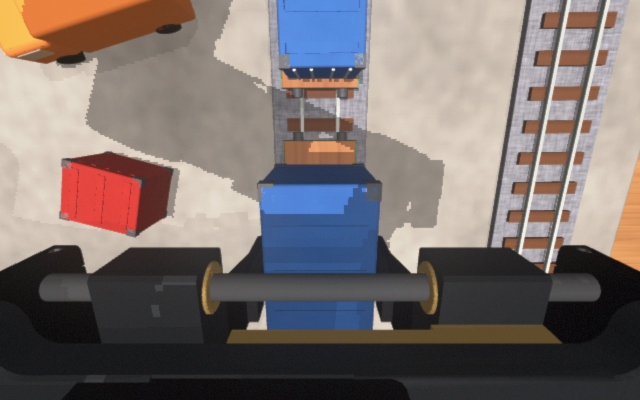

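Box is over the mid wagon: x 622.0 against 622.2, and the y ends give centres of -157.1 and -157.5. Lowering straight.

```bash
python3 -m jog '0 0 0.02 0 0 0 0; 0 0 0.045 0 0 0 0; 0 0 0.06 0 0 0 0; 0 0 0.068 0 0 0 0; 0 0 0.073 0 0 0 0; 0 0 0.0755 0 0 0 0; 0 0 0.0765 0 0 0 0; 0 0 0.0765 0 0 0 0'; python3 - <<'E'
from h import *
s=read_state();p,d=capture("wrist"); W=pts("wrist",p,d,s)
for k in("blue","orange"):
  for r in rects(W,masks(p)[k],.03,.12): print(k,r)
E
python3 go.py
```

```text
time_s: 18.25
position: [0.6234, -0.1566, 0.0538]
tcp_rot: [[1.0, -0.005, 0.001], [-0.005, -1.0, -0.0], [0.001, 0.0, -1.0]]
force: [0.5, -1.2, 0.1]
opening: 0.618
blue (623.6, -43.9, 53, 13, -0.6, np.float64(105.3), np.int32(4600))
blue (622.6, -129.5, 54, 44, -0.1, np.float64(106.6), np.int32(10602))
blue (622.7, -174.6, 53, 17, -1.4, np.float64(106.8), np.int32(2836))
orange (443.4, -16.7, 21, 2, 14.9, np.float64(33.6), np.int32(213))
orange (622.3, -53.3, 62, 11, -4.6, np.float64(47.1), np.int32(1445))
orange (622.0, -105.4, 61, 12, 0.1, np.float64(47.1), np.int32(1379))
now 18.3 [ 623.4 -156.7   53.8] yaw -0.27 tilt [ 0.0007 -0.0003] op 0.618 F [ 0.3  0.1 -1. ]
```

```bash
python3 -m jog '-0.0003 -0.0004 0.001 0 0 0 0; -0.0003 -0.0004 0.0017 0 0 0 0; -0.0003 -0.0004 0.0017 0 0 0 0';python3 go.py
```

```text
time_s: 18.68
position: [0.6229, -0.1562, 0.0524]
tcp_rot: [[1.0, -0.005, 0.0], [-0.005, -1.0, -0.0], [0.0, 0.0, -1.0]]
force: [-1.9, 1.2, 4.8]
opening: 0.615
now 18.68 [ 622.9 -156.2   52.4] yaw -0.27 tilt [ 0.0003 -0.0001] op 0.615 F [-1.9  1.2  4.8]
```

```bash
python3 -m jog '0 0 0 0 0 0 1; 0 0 0 0 0 0 1; 0 0 0 0 0 0 1; 0 0 0 0 0 0 1; 0 0 0 0 0 0 1; 0 0 -0.03 0 0 0 1; 0 0 -0.07 0 0 0 1; 0 0 -0.11 0 0 0 1'; python3 go.py 371 274 162 81.5
```

```text
time_s: 19.68
position: [0.6226, -0.1561, 0.1626]
tcp_rot: [[1.0, -0.005, -0.001], [-0.005, -1.0, 0.0], [-0.001, -0.0, -1.0]]
force: [0.2, -1.1, 0.0]
opening: 1.001
now 19.68 [ 622.6 -156.1  162.6] yaw -0.27 tilt [-0.0006  0.0002] op 1.001 F [ 0.2 -1.1  0. ]
row [-0.2537 -0.4289  0.0006] turn z -81.77
```

```bash
python3 -m jog '-0.025 -0.043 0 0 0 -8 1; -0.053 -0.09 0 0 0 -18 1; -0.08 -0.135 0 0 0 -28 1; -0.107 -0.18 0 0 0 -38 1; -0.134 -0.225 0 0 0 -48 1; -0.16 -0.27 0 0 0 -58 1; -0.187 -0.315 0 0 0 -68 1; -0.21 -0.355 0 0 0 -78 1'; python3 go.py 371 274 162 81.5
```

```text
time_s: 20.68
position: [0.4134, 0.2012, 0.162]
tcp_rot: [[0.207, 0.978, 0.0], [0.978, -0.207, 0.0], [0.0, 0.0, -1.0]]
force: [0.4, 0.4, 0.1]
opening: 0.998
now 20.68 [413.4 201.2 162. ] yaw 78.07 tilt [0.0003 0.0002] op 0.998 F [0.4 0.4 0.1]
row [ 0.0625 -0.0565 -0.    ] turn z -3.43
```

```bash
python3 -m jog '0.03 -0.027 0 0 0 -3.4 1; 0.055 -0.05 0 0 0 -3.4 1; 0.0625 -0.0565 0 0 0 -3.4 1; 0.0625 -0.0565 0 0 0 -3.4 1; 0.0625 -0.0565 0 0 0 -3.4 1';  python3 - <<'E'
from h import *
s=read_state();p,d=capture("wrist"); W=pts("wrist",p,d,s); cv2.imwrite("pics/w8.png",p[:,:,::-1])
for k in("blue",):
  for r in rects(W,masks(p)[k],.03,.12): print(k,r)
p,d=capture("top"); W=pts("top",p,d); cv2.imwrite("pics/t8.png",p[:,:,::-1])
for k in("orange","blue"):
  for r in rects(W,masks(p)[k],.035,.2): print(k,r)
E
python3 go.py 371 274 5 81.5 
```

```text
time_s: 21.3
position: [0.3734, 0.2722, 0.1618]
tcp_rot: [[0.155, 0.988, 0.001], [0.988, -0.155, -0.0], [-0.0, 0.001, -1.0]]
force: [0.6, -0.2, -0.6]
opening: 0.998
blue (367.5, 274.7, 65, 52, -7.4, np.float64(58.3), np.int32(3302))
orange (625.3, 194.1, 84, 62, -89.8, np.float64(45.7), np.int32(760))
orange (606.9, -112.4, 30, 26, 0.6, np.float64(46.1), np.int32(60))
orange (597.4, -19.1, 76, 15, -81.6, np.float64(45.5), np.int32(109))
orange (595.2, -181.7, 63, 8, -86.7, np.float64(46.6), np.int32(83))
orange (391.8, -4.5, 48, 46, -78.4, np.float64(49.1), np.int32(209))
blue (624.9, 17.9, 131, 54, 90.0, np.float64(103.5), np.int32(1207))
blue (623.7, -156.3, 99, 54, -89.6, np.float64(103.6), np.int32(867))
now 21.4 [373.3 272.1 161.8] yaw 81.04 tilt [ 0.0003 -0.0001] op 0.997 F [ 0.4 -0.3 -0.3]
row [ 0.0015 -0.0026  0.1568] turn z -0.46
```

View pics/w8.png

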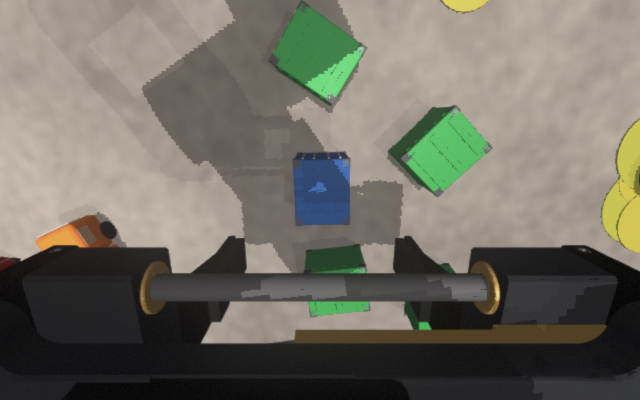

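View pics/t8.png

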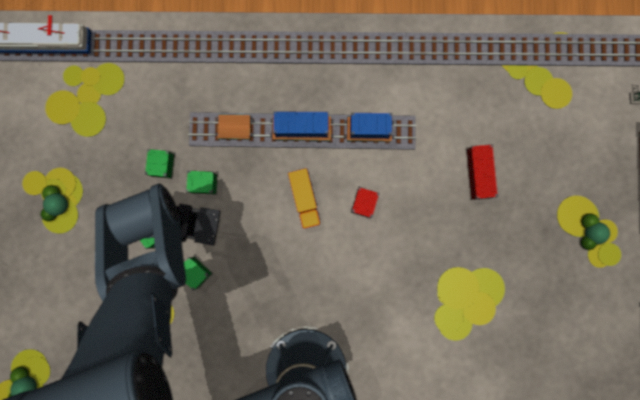

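```bash
python3 -m jog '0.0018 -0.004 0.04 0 0 -0.6 1; 0.0018 -0.004 0.08 0 0 -0.6 1; 0.0018 -0.004 0.115 0 0 -0.6 1; 0.0018 -0.004 0.14 0 0 -0.6 1; 0.0018 -0.004 0.1565 0 0 -0.6 1; 0.0018 -0.004 0.1565 0 0 -0.6 1; 0.0018 -0.004 0.1565 0 0 -0.6 0; 0.0018 -0.004 0.1565 0 0 -0.6 0';python3 -m jog '0 0 0 0 0 0 0; 0 0 0 0 0 0 0; 0 0 0 0 0 0 0; 0 0 0 0 0 0 0; 0 0 0 0 0 0 0'; python3 go.py;  python3 -m jog '0 0 -0.015 0 0 0 0; 0 0 -0.045 0 0 0 0; 0 0 -0.08 0 0 0 0; 0 0 -0.11 0 0 0 0; 0 0 -0.125 0 0 0 0; 0 0 -0.125 0 0 0 0'; python3 go.py 624 193.5 130 -0.3
```

```text
time_s: 22.4
position: [0.3697, 0.2754, 0.006]
tcp_rot: [[0.144, 0.99, 0.002], [0.99, -0.144, 0.001], [0.001, 0.002, -1.0]]
force: [-0.2, 0.9, 0.6]
opening: 0.851
time_s: 23.02
position: [0.3691, 0.2754, 0.0056]
tcp_rot: [[0.144, 0.99, 0.001], [0.99, -0.144, 0.0], [0.0, 0.001, -1.0]]
force: [0.3, -0.5, 5.3]
opening: 0.619
now 23.02 [369.1 275.4   5.6] yaw 81.74 tilt [0.0006 0.0003] op 0.619 F [ 0.3 -0.5  5.3]
time_s: 23.78
position: [0.3694, 0.2755, 0.131]
tcp_rot: [[0.144, 0.99, 0.002], [0.99, -0.144, 0.001], [0.001, 0.002, -1.0]]
force: [0.4, -0.4, -1.2]
opening: 0.618
now 23.77 [369.4 275.5 131. ] yaw 81.74 tilt [0.0021 0.0009] op 0.618 F [ 0.4 -0.4 -1.2]
row [-0.0446  0.2638  0.001 ] turn z 82.04
```

```bash
python3 -m jog '-0.0056 0.033 0 0 0 10 0; -0.011 0.066 0 0 0 20 0; -0.017 0.099 0 0 0 30 0; -0.022 0.132 0 0 0 40 0; -0.028 0.165 0 0 0 50 0; -0.033 0.198 0 0 0 60 0; -0.039 0.231 0 0 0 70 0; -0.0446 0.2635 0 0 0 80 0'; python3 -m jog '0 0 0 0 0 2 0; 0 0 0 0 0 2 0; 0 0 0 0 0 2 0';  python3 - <<'E'
from h import *
s=read_state();p,d=capture("wrist"); cv2.imwrite("pics/w9.png",p[:,:,::-1])
W=pts("wrist",p,d,s)
for k in("blue","orange"):
  for r in rects(W,masks(p)[k],.03,.2): print(k,r)
E
python3 go.py 624.5 193.5 53 -0.3
```

```text
time_s: 24.78
position: [0.6231, 0.1926, 0.128]
tcp_rot: [[1.0, 0.024, -0.004], [0.024, -1.0, -0.0], [-0.004, 0.0, -1.0]]
force: [0.4, 1.1, -1.4]
opening: 0.618
time_s: 25.15
position: [0.6215, 0.1936, 0.1294]
tcp_rot: [[1.0, -0.003, -0.003], [-0.003, -1.0, -0.0], [-0.003, 0.0, -1.0]]
force: [0.3, -0.1, -0.2]
opening: 0.616
blue (618.2, 213.1, 59, 29, 0.5, np.float64(181.9), np.int32(7083))
blue (621.2, 175.3, 53, 17, -0.6, np.float64(182.1), np.int32(2798))
orange (624.1, 221.2, 61, 25, -0.1, np.float64(47.2), np.int32(1916))
now 25.2 [621.8 193.7 129.8] yaw -0.18 tilt [-0.0018 -0.0001] op 0.617 F [-0.5 -1.1 -0.7]
row [0.0027 0.0002 0.0768] turn z 0.12
```

View pics/w9.png

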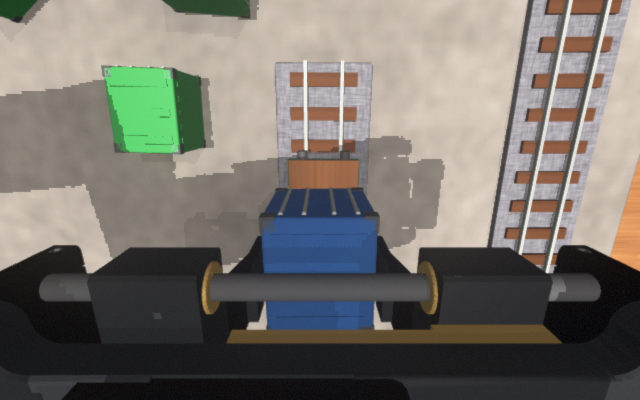

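The box is about 2.5 mm short in x against the wagon. I'll correct that, lower partway and measure again.

```bash
python3 -m jog '0.002 0 0.02 0 0 0 0; 0.002 0 0.045 0 0 0 0; 0.002 0 0.06 0 0 0 0; 0.002 0 0.068 0 0 0 0; 0.002 0 0.073 0 0 0 0; 0.002 0 0.074 0 0 0 0; 0.002 0 0.074 0 0 0 0'; python3 - <<'E'
from h import *
s=read_state();p,d=capture("wrist"); W=pts("wrist",p,d,s); cv2.imwrite("pics/w10.png",p[:,:,::-1])
M=masks(p)
for k in("blue","orange"):
  for r in rects(W,M[k],.04 if k=="orange" else .1,.12): print(k,r)
  m=M[k]&(W[...,2]>(.043 if k=="orange" else .104))&(W[...,2]<.12); q=W[m]; q=q[np.abs(q[:,0]-.623)<.02]; print(k,"y max",np.percentile(q[:,1],[95,99,99.8]))
E
python3 go.py
```

```text
time_s: 26.08
position: [0.6257, 0.1933, 0.0568]
tcp_rot: [[1.0, -0.005, 0.001], [-0.005, -1.0, 0.0], [0.001, -0.0, -1.0]]
force: [-0.1, -0.2, -0.4]
opening: 0.62
blue (624.6, 212.6, 55, 29, 0.5, np.float64(109.4), np.int32(6294))
blue (625.2, 174.8, 53, 17, -0.6, np.float64(109.5), np.int32(2764))
blue y max [0.22604812 0.22682096 0.22702719]
orange (623.7, 229.9, 61, 12, 4.4, np.float64(47.2), np.int32(1155))
orange y max [0.23346492 0.23388272 0.23402628]
now 26.12 [625.8 193.3  56.9] yaw -0.27 tilt [0.0013 0.0002] op 0.617 F [ 0.4  0.7 -1. ]
```

View pics/w10.png

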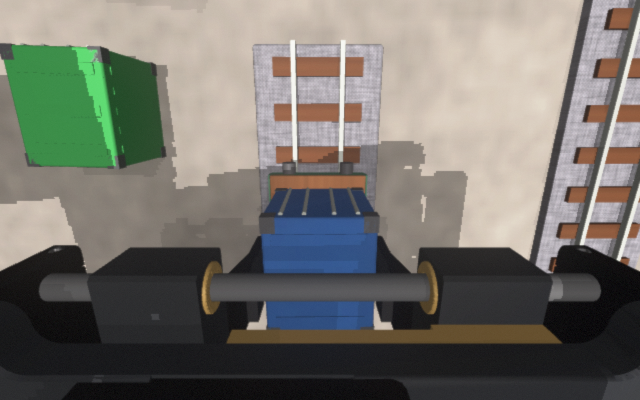

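```bash
python3 -m jog '-0.001 0.001 0.001 0 0 0 0; -0.001 0.001 0.003 0 0 0 0; -0.001 0.001 0.004 0 0 0 0; -0.001 0.001 0.0045 0 0 0 0; -0.001 0.001 0.0045 0 0 0 0';python3 go.py
```

```text
time_s: 26.75
position: [0.6242, 0.1922, 0.0527]
tcp_rot: [[1.0, -0.005, 0.0], [-0.005, -1.0, -0.0], [0.0, 0.0, -1.0]]
force: [-2.3, -1.0, 5.0]
opening: 0.615
now 26.75 [624.2 192.2  52.7] yaw -0.27 tilt [ 0.0001 -0.0001] op 0.615 F [-2.3 -1.   5. ]
```

Contact at +5 N. Release, rise and back off towards the robot so the top camera sees the wagons.

```bash
python3 -m jog '0 0 0 0 0 0 1; 0 0 0 0 0 0 1; 0 0 0 0 0 0 1; 0 0 0 0 0 0 1; 0 0 0 0 0 0 1; 0 0 -0.03 0 0 0 1; 0 0 -0.07 0 0 0 1; 0 0 -0.11 0 0 0 1'; python3 -m jog '-0.04 0 -0.02 0 0 0 1; -0.08 0 -0.02 0 0 0 1; -0.12 0 -0.02 0 0 0 1; -0.16 0 -0.02 0 0 0 1; -0.18 0 -0.02 0 0 0 1; -0.18 0 -0.02 0 0 0 1; -0.18 0 -0.02 0 0 0 1'; python3 - <<'E'
from h import *
p,d=capture("top"); cv2.imwrite("pics/t11.png",p[:,:,::-1])
W=pts("top",p,d)
for k,m in masks(p).items():
  for r in rects(W,m,.045 if k!="orange" else .035,.2): print(k,r)
p,d=capture("scene"); cv2.imwrite("pics/s11.png",cv2.resize(p[140:280,160:500],None,fx=2.3,fy=2.3)[:,:,::-1])
E
python3 go.py
```

```text
time_s: 27.75
position: [0.624, 0.1922, 0.1626]
tcp_rot: [[1.0, -0.005, -0.001], [-0.005, -1.0, -0.0], [-0.001, 0.0, -1.0]]
force: [0.2, -0.2, 0.3]
opening: 1.0
time_s: 28.62
position: [0.4459, 0.1932, 0.1821]
tcp_rot: [[1.0, -0.005, 0.002], [-0.005, -1.0, 0.0], [0.002, -0.0, -1.0]]
force: [0.4, 0.9, 0.0]
opening: 0.999
blue (623.6, 192.1, 66, 52, 89.4, np.float64(103.8), np.int32(582))
blue (625.0, 18.0, 131, 54, -89.7, np.float64(103.5), np.int32(1198))
blue (623.6, -156.5, 99, 54, 89.6, np.float64(103.7), np.int32(885))
green (555.0, 388.2, 43, 11, -89.2, np.float64(57.0), np.int32(67))
red (851.8, 629.0, 43, 13, -1.5, np.float64(141.5), np.int32(61))
red (514.1, -447.5, 133, 55, 5.5, np.float64(56.7), np.int32(1093))
red (432.3, -145.8, 64, 52, -15.2, np.float64(56.9), np.int32(503))
orange (624.6, 156.1, 58, 9, -1.4, np.float64(46.4), np.int32(94))
orange (601.2, -18.4, 75, 18, -89.4, np.float64(46.4), np.int32(113))
orange (392.7, -4.5, 48, 48, -75.5, np.float64(49.4), np.int32(221))
now 28.73 [445.9 193.1 181.9] yaw -0.3 tilt [0.0016 0.0003] op 1.003 F [ 0.1  0.2 -0.4]
```

View pics/s11.png

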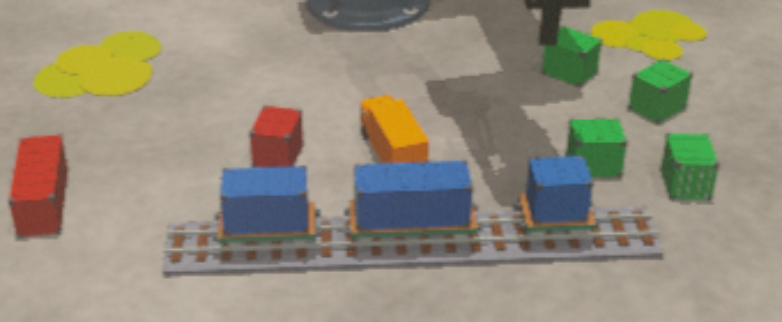

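View pics/t11.png

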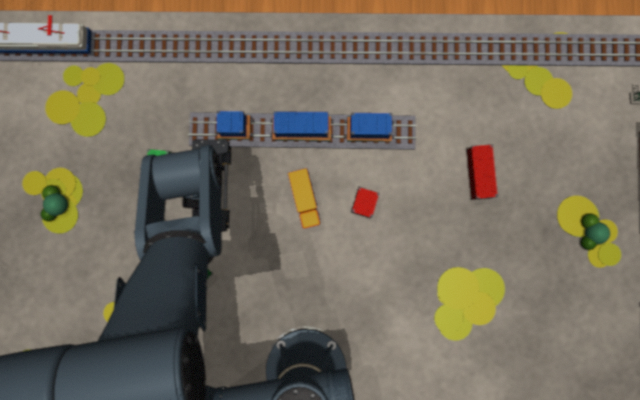

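All three stand on their wagons. The short one reads about 1.5 mm off, but the arm is partly hiding it. I'll move aside for a clean check.

```bash
python3 -m jog '0 0.04 -0.03 0 0 0 1; 0 0.08 -0.03 0 0 0 1; 0 0.12 -0.03 0 0 0 1; 0 0.16 -0.03 0 0 0 1; 0 0.2 -0.03 0 0 0 1; 0 0.24 -0.03 0 0 0 1; 0 0.24 -0.03 0 0 0 1; 0 0.24 -0.03 0 0 0 1'; python3 - <<'E'
from h import *
for i in range(3):
  p,d=capture("top")
  W=pts("top",p,d); M=masks(p)
  for k in("blue","orange","green"):
    for r in rects(W,M[k],.045 if k!="orange" else .035,.2): print(k,r)
  # deck visible edges near short
  o=M["orange"]&(abs(W[...,2]-.046)<.006)&(W[...,1]>.14)&(W[...,1]<.25); q=W[o]*1000; print("deck",np.percentile(q,[1,99],axis=0)[:,:2])
  o=M["blue"]&(W[...,2]>.098)&(W[...,1]>.14); q=W[o]*1000; print("box",np.percentile(q,[1,99],axis=0)[:,:2])
cv2.imwrite("pics/t12.png",cv2.resize(p[90:170,180:430],None,fx=3.2,fy=3.2,interpolation=2)[:,:,::-1])
p,d=capture("scene"); W=pts("scene",p,d); M=masks(p)
for r in rects(W,M["blue"],.1,.12,30): print("scene",r)
E
```

```text
time_s: 29.72
position: [0.4433, -0.0469, 0.2116]
tcp_rot: [[1.0, -0.006, -0.0], [-0.006, -1.0, 0.001], [-0.0, -0.001, -1.0]]
force: [-0.8, 0.8, 0.2]
opening: 1.002
blue (624.3, 192.1, 67, 52, -89.7, np.float64(103.7), np.int32(581))
blue (624.7, 18.1, 132, 54, -89.7, np.float64(103.6), np.int32(1200))
blue (623.7, -156.4, 99, 54, 89.9, np.float64(103.6), np.int32(872))
orange (624.1, 156.1, 59, 11, -4.2, np.float64(46.7), np.int32(102))
orange (423.1, 17.8, 82, 29, 4.9, np.float64(66.6), np.int32(299))
green (528.0, 385.0, 64, 55, -4.2, np.float64(56.6), np.int32(516))
green (480.6, 273.7, 65, 52, 86.3, np.float64(56.6), np.int32(512))
green (349.6, 394.9, 66, 54, -53.3, np.float64(56.8), np.int32(549))
green (248.5, 288.7, 65, 54, 48.8, np.float64(56.7), np.int32(527))
deck [[594.83709466 151.51315267]
 [652.89083479 233.08425503]]
box [[598.98141072 159.74947947]
 [649.07288317 224.20158026]]
blue (623.6, 191.8, 66, 52, -90.0, np.float64(103.8), np.int32(591))
blue (624.8, 17.9, 131, 54, -89.4, np.float64(103.7), np.int32(1203))
blue (623.2, -156.4, 99, 54, 89.5, np.float64(103.6)
[... 941 characters left out ...]
64(46.0), np.int32(98))
orange (423.7, 14.6, 84, 29, 14.2, np.float64(66.7), np.int32(302))
green (527.7, 385.2, 64, 55, -5.4, np.float64(57.0), np.int32(514))
green (480.3, 273.7, 66, 53, 86.4, np.float64(56.9), np.int32(519))
green (350.3, 395.1, 66, 55, -52.1, np.float64(56.6), np.int32(554))
green (248.5, 289.1, 66, 55, 47.5, np.float64(56.3), np.int32(538))
deck [[593.86037565 152.84688341]
 [652.77857952 232.890009  ]]
box [[598.85036204 159.88404081]
 [649.60448379 224.13325947]]
scene (625.4, 195.3, 68, 57, -79.9, np.float64(105.3), np.int32(267))
scene (625.7, 18.2, 131, 58, 88.9, np.float64(105.0), np.int32(567))
scene (626.9, -155.8, 95, 58, 90.0, np.float64(105.2), np.int32(410))
```

View pics/t12.png

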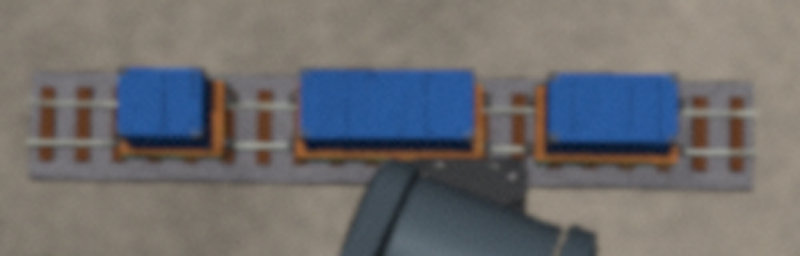

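The clean view puts all three within about 1 mm of their wagon centres and aligned within 0.5°. The bystanders haven't moved and the gripper is clear, so I'll hand in.

```bash
python3 -c "
from rig import *
print(hand_in())"
```

```text
the job is handed in; nothing more can be done
None
```

All three blue containers are loaded, in the order long, mid, short. Each stands upright on its matching wagon, and the gripper has let go and moved clear. I handed in at about 30 s of the 83 s allowed; `hand_in()` gives no verdict.

- **Placing:** the last top-camera check put all three within about 1 mm of their wagon centres and within about 0.5° of the track. Their tops were at the right height for sitting on the deck (105 mm by the scene and wrist cameras; the top camera reads everything 1–2 mm low).
- **Bystanders:** the red containers, the van and the green look-alikes measured within about 1 mm of their starting places.
- **Missed grasp:** the first attempt on the long container closed on nothing and left the container where it was. The fingertips sit about 37 mm further back than the tool description says, as the scene and wrist cameras both showed. I went that much lower for every grasp afterwards, and each then closed at 54 mm, the container width.
- **Disagreements:** the cameras differ by up to 3 mm. The scene camera puts the short container at y = 195 and turned about 10°, from only a few pixels. The top and wrist cameras put it at 192–193, and the top camera shows it in line, so I trusted those two. The networks found neither the long container nor the long wagon, so I located everything by colour and depth instead.

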